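Latch the dish carrier at the scanning position

ROBOT

A 6-joint arm with a two-finger parallel gripper is mounted at the origin on a cart in front of the work surface, level with it; the furniture and walls round the work are solid. World frame = base frame: x ahead of the robot, y to its left, z up, the work surface at z = 0. Lengths are in m, angles in rad, forces in N, time in s.
With the tool pointing down it reaches from about 0.325 to 0.925 m from the base axis. Payload 3.1 kg.
Tool frame: the origin (TCP) lies midway between the tips of the shut fingers; the grasp point (between the pads) lies 19 mm behind it (env.hold_point_z is the z of the grasp point in the tool frame, in m); z points along the fingers, y is the line along which they close (so a half turn about z gives the same grasp; the last joint's range is limited). The gripper opens to 85 mm and grips with 20 to 120 N. Pads are 22 mm wide; open, the fingers measure 114 mm over their backs; the gripper's body (76 mm by 85 mm) begins 54 mm behind the grasp point. The pads swing forward as they close: fully open they stand 13 mm farther back than shut.
Start: joints at [1.051, 0.217, 1.613, -0, 1.311, -0.112], TCP at [0.248, 0.574, 0.231] pointing down, gripper open.
Joint ranges: [-2.75, 2.75], [-0.78, 2.1], [0.31, 2.55], [-1.13, 4.27], [0.13, 2.63], [-2.58, 2.58]. Speed limits (rad/s): [2.79, 2.79, 3.14, 3.14, 3.14, 3.14].

INTERFACE

Orientations are given as a rotation vector (axis times angle).
In Python, from station import monitor, viewer, ticket, env gives the robot as it stands.
- The arm moves only by the shell command python3 -m jog 'ROWS' [OPENING] [FORCE]. ROWS is JSON, a list of rows, each an object of numbers: "dx", "dy", "dz": the shift along the tool's x, y, z in cm; "ax", "ay", "az": the turn, a rotation vector about the tool's x, y, z in degrees. A call has 1 to 10 rows; each row is the pose to reach, as a shift and turn from the pose commanded when the call began, along the tool's axes at that moment; what a row does not reach only later rows make up. A row lasts 1/8 s, in which the tool goes at most 62.5 mm and 10.7 degrees, less where a joint would pass 70% of its speed; a pose out of reach is approached as far as the arm can. A call with a gripper value outside its range is refused whole. OPENING is the finger opening in cm, from 0 to 8.54, set as the call begins (- or left out, the last holds). The fingers move at their own pace and stop on an object; FORCE is the grip in N (left out, the last holds). Time passes only in rows, so rows that repeat a pose let the fingers close. It gives the time, the measured TCP pose, the force, the opening and the grip force at its end, in the units of the state.
- monitor.sense(): the state, without advancing time (a new reading comes with each control period).
- viewer.snapshot(name): name is "scene" or "side" or "wrist"; returns the picture (480x640x3 uint8, red, green, blue); there is no depth.
- viewer.calibration(name): a dict with "fx", "fy", "cx", "cy" (pixels), "rvec" (rotation vector, rad) and "tvec" (3), from world to camera coordinates, as OpenCV has them; the wrist camera has in their place "hand_eye" (4x4, takes a point from camera to tool coordinates, whose origin is the TCP and whose axes are the flange's). Camera axes: x right, y down, z forward; pixel columns grow to the right and rows downward; lengths in m; the calibration is good to about 2 mm. A picture is of the moment at which its call begins: read the wrist's pose just before it. calibration takes no time and is no camera call.
- ticket.hand_in(): hands the job in; it is judged then, once.
The state is a dict: "t": time; "joint_positions": joint angles; "joint_vel": joint speeds; "joint_efforts": joint torques, N m; "position": TCP position; "tcp_rot": TCP orientation; "ft_force": force on the tool from outside, world axes, zero at the start; "ft_torque": the same for the moment, N m; "width": opening from 0.0 (shut) to 1.0 (fully open); "gripper_force": force on a finger pad.
Only numpy, scipy, OpenCV 4.12 (cv2) and the standard library are available. Lean on these libraries where they do the work, as an engineer would, in place of code of your own. Each camera call takes 0.05 s, during which the arm holds its last target. There are 200 camera calls.

TASK

Set the culture dish at the scanning position without picking anything up. With the fingertips push the orange stop block fully home toward the aluminium carrier, then push the carrier by its green front pad all the way in against its spring and let it go, so that it springs back and catches on the stop pin half-way. Do not touch the dish in the carrier and leave everything else where it stands.

Things in the scene. Friction and masses are not known exactly. Their poses are not given: they have to be found in the camera images.
- bed: fixed grey base plate of the dish shuttle, 230 x 230 x 14 mm; origin on its underside, 5 mm right of its middle. Own x: the way the carrier is pushed in (away from the robot, yaw up to 0.35 rad either way); y: to the stop block's side (left); z up. Black light-gate tower 26 x 18 mm, top 72 mm above the bench, at its [-6, -73] mm; end buffer at its far edge, top 44 mm.
- carrier (a joint): carrier's travel along the bed's +x, m: 0 at front, 0.085 in at its end stop. A damped spring drives it back: 2.5 N at 0, 7 N at the end, plus 45 N per m/s. With the stop block home, its wedge rides over the sprung stop pin (up to 3 N more, from 0.006 to 0.03); past 0.046 the pin is up behind it, and when let go it returns in about a second to rest latched at 0.044. Block out: returns to 0.
- push_face (a point): middle of the carrier's green front pad, moves with it; the pad faces the bed's -x (the robot), 84 mm wide, 24 mm high; this point is 35 mm above the bench. The carrier is an aluminium block 120 (x) x 110 (y) x 32 mm, underside 20 mm, top 52 mm above the bench. Axes as the bed's. Push along +x.
- well (a point): middle of the floor of the round well in the carrier's top, 94 mm across and 11 mm deep, in which the dish lies; 62 mm behind the front pad; moves with the carrier.
- stop_block (a joint): travel of the orange stop block toward the carrier, along the bed's -y, in m: 0 fully out, 0.020 fully home at its end stop. Starts at 0 to 0.005 and stays where it is left; sliding it takes about 2.5 N plus 8 N per m/s.
- block_face (a point): middle of the black pad on the stop block's outer face, moves with it; the pad faces the bed's +y (left, away from the carrier), 70 mm wide (x), 22 mm high; this point is 36 mm above the bench. The orange block is 90 (x) x 24 (y) x 34 mm, top 53 mm above the bench. Axes as the bed's. Push along -y.
- stop_pin (a joint): how far the sprung steel stop pin is pressed down, in m: 0 fully up, 0.016 fully down. The pin, 10 mm thick, stands on the stop block's foot on the carrier's side.
- dish: round culture dish with pale medium, 89 mm across, 13 mm high, 30 g, lying loose in the carrier's well; origin at the middle of its underside. Not to be touched.
- dropper: bystander: brown dropper bottle with black bulb, 35 mm across, 98 mm high, standing on the bed's right far corner; origin at the middle of its underside
- amber: bystander: amber bottle with black cap, 49 mm across, 151 mm high, standing at the back right; origin at the middle of its underside
- white: bystander: white plastic bottle, 58 mm across, 150 mm high, standing at the back right; origin at the middle of its underside
- tape_roll: bystander: green tape roll lying flat, 96 mm across, 19 mm high, at the front left; origin at the middle of its underside
- marker_red: bystander: red and white marker, 134 mm long along its y, 12 mm thick, lying at the left; origin under its middle

How it is judged:
On the way, in this order (a step that is already met when the one before it is completed fails the run):
1. the stop block is pushed home while the carrier is still at the front (value of joint stop_block above 0.0165 m and value of joint carrier below 0.01 m), for 0.1 s.
2. the carrier is pushed all the way in, with the stop block home (value of joint carrier above 0.078 m and value of joint stop_block above 0.0165 m), for 0.05 s.
At the end, for the whole second after the job is handed in: the carrier rests still on the stop pin at 0.044 m (within 3.5 mm), the stop block is home (past 16.5 mm of 20), the pin is up, and the dish lies flat in its well (within 6 mm) (value of joint carrier between 0.0405 and 0.0475 m and velocity of joint carrier between -0.005 and 0.005 m/s and value of joint stop_block above 0.0165 m and value of joint stop_pin below 0.004 m and distance between dish and well below 0.006 m and angle between dish's own z axis and vertical below 0.05 rad); the robot touches nothing.
It fails at once if the robot touches the dish (contact force between the arm and dish above 0.5 N).
It fails at once if the fingers touch the dish (contact force between the fingers and dish above 0.5 N).
It fails at once if the dish leaves its well (distance between dish and well above 0.01 m).
It fails at once if a bystander is moved by more than 20 mm, lifted or knocked over (distance of any of dropper, amber, white, tape_roll, marker_red from where it was at the start of the episode above 0.02 m or angle between any of dropper, amber, white's own z axis and vertical above 0.5 rad).
It also fails if it takes over 56 s, if anything falls off the work surface, if the arm or the gripper's body presses on something with over 40 N, if the wrist force passes 120 N, or if a joint passes its speed limit or range.

## Working session

There is one attempt and no reset: what is moved stays moved. The work goes in short steps, Python scripts to look and compute and a shell command to move; the robot and the scene stay as the last step left them, time stands still between calls to the robot, and variables do not carry over. Pictures are saved under pics/ and viewed, at most 10 in all, crops included, and the job is handed in when it is done.

```bash
mkdir -p pics
python3 - <<'E'
from station import monitor, viewer, env
import cv2
for n in("scene","side"):
    cv2.imwrite(f"pics/{n}0.png",viewer.snapshot(n)[:,:,::-1]); print(viewer.calibration(n))
s=monitor.sense();print(s['t'],s['position'],s['tcp_rot'],s['ft_force'],s['width'])
E
```

```text
{'fx': 545.5877437487052, 'fy': 545.5877437487052, 'cx': 317.27259819267664, 'cy': 235.20462089630635, 'rvec': array([ 0.93353219, -2.24539309,  1.29675232]), 'tvec': array([0.51371769, 0.19558138, 1.21300242])}
{'fx': 528.4685448817162, 'fy': 528.4685448817162, 'cx': 324.696477456817, 'cy': 240.08948455123078, 'rvec': array([ 2.24460999,  0.05946494, -0.04828707]), 'tvec': array([-0.55555614,  0.14799959,  1.32743007])}
0.1 [0.24748012 0.57310054 0.23006326] [-0.63606977 -3.07579716  0.00332123] [ 0.19763035 -0.35305115  0.39039499] 1.0035133321081289
```

View pics/scene0.png

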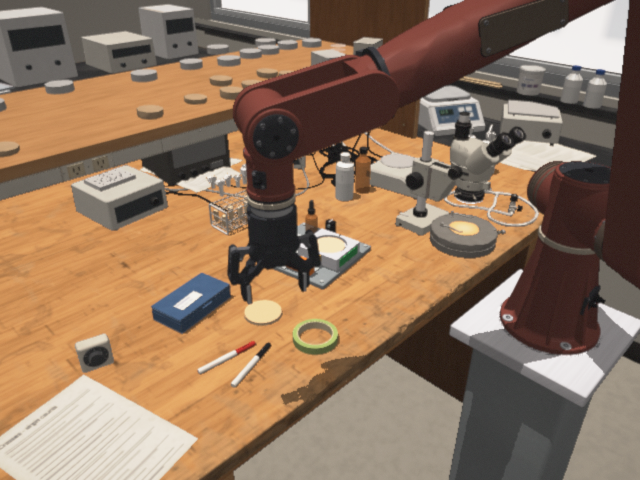

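View pics/side0.png

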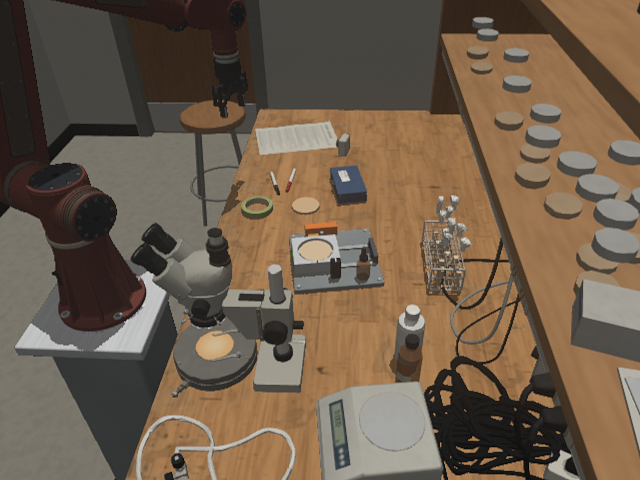

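The side view shows the bed around (337,262), with the carrier at (315,253) and the orange block at (320,228). In the scene view the gripper partly hides it. I'll enlarge both.

Run:
```python
import cv2
a=cv2.imread("pics/side0.png")[215:295,280:390]
cv2.imwrite("pics/side0c.png",cv2.resize(a,None,fx=7,fy=7,interpolation=cv2.INTER_CUBIC))
```

```text
(no output)
```

View pics/side0c.png

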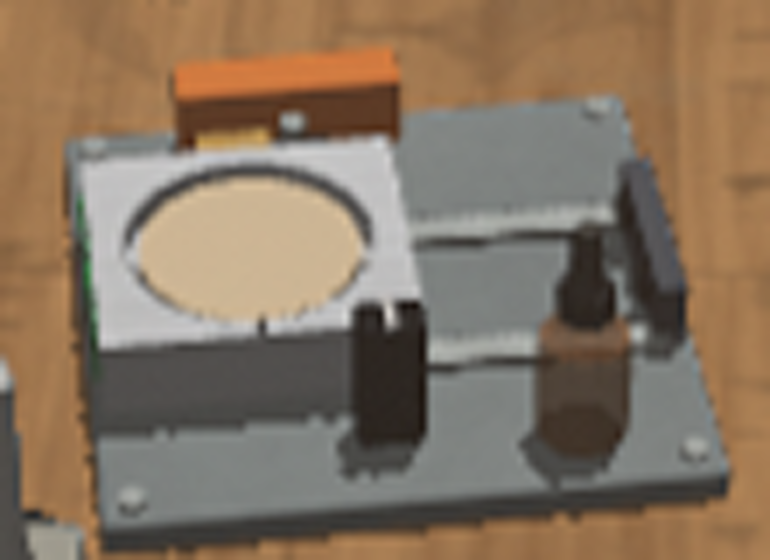

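The bed top corners are at crop (68,142), (618,97), (728,475) and (100,525). The carrier top corners are at (80,165), (388,138) and (97,350), and the orange top at (175,68), (395,48), (398,80) and (177,98).

```bash
cat > h.py <<'E'
import numpy as np, cv2
from station import viewer
def ray(n,uv,z):
    c=viewer.calibration(n);R=cv2.Rodrigues(c['rvec'])[0];o=-R.T@c['tvec']
    uv=np.atleast_2d(uv).astype(float)
    d=np.c_[(uv[:,0]-c['cx'])/c['fx'],(uv[:,1]-c['cy'])/c['fy'],np.ones(len(uv))]@R
    return o+d*((z-o[2])/d[:,2])[:,None]
E
python3 - <<'E'
from h import *
from scipy.optimize import least_squares
f=lambda p:(np.array(p)+.5)/7-.5+np.array([280,215])
B=ray("side",f([(68,142),(618,97),(728,475),(100,525)]),.014)[:,:2]
C=ray("side",f([(80,165),(388,138),(97,350)]),.052)[:,:2]
O=ray("side",f([(175,68),(395,48),(398,80),(177,98)]),.053)[:,:2]
print(B.round(4),C.round(4),O.round(4))
L=np.array([(-.115,.12),(.115,.12),(.115,-.11),(-.115,-.11)])
rot=lambda a:np.array([[np.cos(a),-np.sin(a)],[np.sin(a),np.cos(a)]])
r=least_squares(lambda p:(L@rot(p[2]).T+p[:2]-B).ravel(),[.6,.1,0])
p=r.x;print("bed",p,r.fun.round(4))
for X in(C,O):print(((X-p[:2])@rot(p[2])).round(4))
E
```

```text
[[0.4405 0.262 ]
 [0.6629 0.3012]
 [0.7017 0.0771]
 [0.4769 0.041 ]] [[0.4543 0.1996]
 [0.5721 0.2214]
 [0.4723 0.0924]] [[0.4855 0.2618]
 [0.5724 0.2787]
 [0.5745 0.2575]
 [0.4881 0.2423]]
bed [0.57134539 0.16540657 0.16723149] [-0.0025  0.0026  0.0019  0.0017  0.0013 -0.0011 -0.0007 -0.0032]
[[-0.1097  0.0532]
 [ 0.0101  0.0551]
 [-0.1098 -0.0555]]
[[-0.0686  0.1093]
 [ 0.0199  0.1115]
 [ 0.0184  0.0903]
 [-0.0693  0.0896]]
```

```bash
cat >> h.py <<'E'
from station import monitor
from scipy.spatial.transform import Rotation as Ro
bp=np.array([.5713,.1654]);ya=.167
Rb=np.array([[np.cos(ya),-np.sin(ya)],[np.sin(ya),np.cos(ya)]])
def tool():
    s=monitor.sense();R=Ro.from_rotvec(s['tcp_rot'])
    p=s['position'];b=(np.array(p[:2])-bp)@Rb
    print('t',s['t'],'bed xy mm',(b*1e3).round(1),'z',round(p[2]*1e3,1),'F bed',(np.array(s['ft_force'])[:2]@Rb).round(1),round(s['ft_force'][2],1))
    return np.array(p),R
def to(x,y,z,R=None,goal=None):
    "shift to a bed-frame target (m), tool axes cm, and turn deg"
    p,Rt=tool();w=np.r_[Rb@[x,y]+bp,z]
    print('world',w.round(4),'shift cm',(Rt.inv().apply(w-p)*100).round(2))
    c=[Ro.from_matrix(np.c_[s*np.r_[Rb[:,0],0],-s*np.r_[Rb[:,1],0],[0,0,-1]]) for s in(1,-1)]
    for g in c: print('turn',np.degrees((Rt.inv()*g).as_rotvec()).round(2))
E
python3 - <<'E'
from h import *
to(-.025,.155,.20)
for n,uv in(("tape",(257,207)),("lid",(306,205)),("box",(348,200)),("box2",(335,200)),("box3",(365,199)),("lidnear",(306,214))):
    print(n,((ray("side",uv,.01)[0,:2]-bp)@Rb).round(3))
print(monitor.sense()['joint_positions'])
E
```

```text
t 0.1 bed xy mm [-251.5  455.9] z 230.1 F bed [ 0.1 -0.4] 0.4
world [0.5209 0.3141 0.2   ] shift cm [-35.37 -12.93   3.03]
turn [-7.0000e-02  1.6000e-01  1.4706e+02]
turn [ -0.12  -0.05 -32.94]
tape [-0.203  0.273]
lid [-0.054  0.264]
box [0.078 0.275]
box2 [0.038 0.28 ]
box3 [0.131 0.273]
lidnear [-0.058  0.217]
[ 1.05077708e+00  2.17715373e-01  1.61479829e+00  2.11298170e-05
  1.31131075e+00 -1.12177076e-01]
```

```bash
python3 -m jog '[{"dx":-6,"dy":-2.2,"dz":0.5,"az":-8},{"dx":-12,"dy":-4.4,"dz":1,"az":-16},{"dx":-18,"dy":-6.6,"dz":1.5,"az":-24},{"dx":-24,"dy":-8.8,"dz":2,"az":-30},{"dx":-30,"dy":-11,"dz":2.5,"az":-33},{"dx":-35.4,"dy":-12.9,"dz":3,"az":-33},{"dx":-35.4,"dy":-12.9,"dz":3,"az":-33},{"dx":-35.4,"dy":-12.9,"dz":3,"az":-33}]' 0 20
python3 - <<'E'
from h import *
import cv2
to(-.025,.155,.03)
cv2.imwrite("pics/s1.png",cv2.resize(viewer.snapshot("scene")[190:310,200:400,::-1],None,fx=4,fy=4,interpolation=cv2.INTER_CUBIC))
E
```

```text
t 0.1 bed xy mm [-251.5  455.9] z 230.1 F bed [ 0.1 -0.4] 0.4
world [0.5209 0.3141 0.03  ] shift cm [-35.38 -12.89  20.03]
turn [-7.0000e-02  1.6000e-01  1.4706e+02]
turn [ -0.12  -0.05 -32.94]schema error: expected keys dx, dy, dz, ax, ay, az
```

View pics/s1.png

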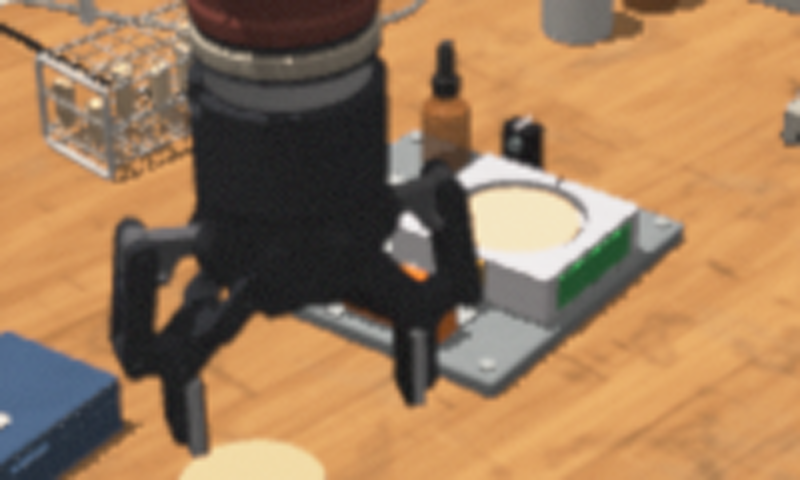

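The move was refused because every key is required, so nothing moved. The picture shows the gripper still at the start, with the green pad at crop (595,262). I'll retype the rows with all the keys.

```bash
python3 -m jog '[{"dx":-6,"dy":-2.2,"dz":0.5,"ax":0,"ay":0,"az":-8},{"dx":-12,"dy":-4.4,"dz":1,"ax":0,"ay":0,"az":-16},{"dx":-18,"dy":-6.6,"dz":1.5,"ax":0,"ay":0,"az":-24},{"dx":-24,"dy":-8.8,"dz":2,"ax":0,"ay":0,"az":-30},{"dx":-30,"dy":-11,"dz":2.5,"ax":0,"ay":0,"az":-33},{"dx":-35.4,"dy":-12.9,"dz":3,"ax":0,"ay":0,"az":-33},{"dx":-35.4,"dy":-12.9,"dz":3,"ax":0,"ay":0,"az":-33},{"dx":-35.4,"dy":-12.9,"dz":3,"ax":0,"ay":0,"az":-33}]' 0 20
python3 - <<'E'
from h import *
to(-.025,.155,.03)
E
```

```text
t: 1.15
position: [0.5213, 0.3148, 0.2008]
tcp_rot: [0.262, -3.129, -0.0]
ft_force: [-0.3, -0.4, -0.1]
width: 0.0
gripper_force: 0.0
t 1.15 bed xy mm [-24.5 155.6] z 200.8 F bed [-0.4 -0.3] -0.1
world [0.5209 0.3141 0.03  ] shift cm [ 0.03 -0.07 17.08]
turn [-1.3e-01 -4.0e-02  1.8e+02]
turn [ 0.02 -0.08 -0.  ]
```

```bash
python3 -m jog '[{"dx":0,"dy":0,"dz":6,"ax":0,"ay":0,"az":0},{"dx":0,"dy":0,"dz":12,"ax":0,"ay":0,"az":0},{"dx":0,"dy":0,"dz":15,"ax":0,"ay":0,"az":0},{"dx":0,"dy":0,"dz":17,"ax":0,"ay":0,"az":0},{"dx":0,"dy":0,"dz":17,"ax":0,"ay":0,"az":0},{"dx":0,"dy":0,"dz":17,"ax":0,"ay":0,"az":0}]'
python3 - <<'E'
from h import *
tool()
a=viewer.snapshot("scene")[190:310,200:400,::-1];b=viewer.snapshot("side")[190:310,240:440,::-1]
cv2.imwrite("pics/s2.png",cv2.resize(np.hstack([a,b]),None,fx=2,fy=2,interpolation=cv2.INTER_CUBIC))
E
```

```text
t: 1.9
position: [0.5229, 0.3161, 0.0332]
tcp_rot: [-0.265, 3.127, 0.002]
ft_force: [0.6, 0.3, 0.4]
width: -0.0
gripper_force: 0.0
t 1.9 bed xy mm [-22.7 156.7] z 33.2 F bed [0.7 0.2] 0.4
```

View pics/s2.png

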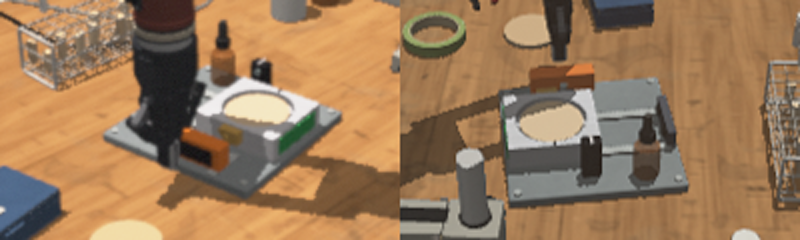

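The fingers (left half ~(165,155), right half ~(560,50)) stand just outside the block, at its middle. I'll push slowly toward −y.

```bash
python3 -m jog '[{"dx":0,"dy":-1,"dz":0.3,"ax":0,"ay":0,"az":0},{"dx":0,"dy":-2,"dz":0.3,"ax":0,"ay":0,"az":0},{"dx":0,"dy":-2.5,"dz":0.3,"ax":0,"ay":0,"az":0},{"dx":0,"dy":-3,"dz":0.3,"ax":0,"ay":0,"az":0},{"dx":0,"dy":-3.5,"dz":0.3,"ax":0,"ay":0,"az":0},{"dx":0,"dy":-4,"dz":0.3,"ax":0,"ay":0,"az":0},{"dx":0,"dy":-4,"dz":0.3,"ax":0,"ay":0,"az":0}]'; python3 -c 'from h import *;tool()'
```

```text
t: 2.88
position: [0.5286, 0.2749, 0.0284]
tcp_rot: [-0.264, 3.13, -0.001]
ft_force: [-1.3, 0.5, 1.0]
width: -0.0
gripper_force: 0.3
t 2.875 bed xy mm [-23.9 115.1] z 28.4 F bed [-1.1  0.7] 1.0
```

```bash
python3 -m jog '[{"dx":0,"dy":-0.3,"dz":0,"ax":0,"ay":0,"az":0},{"dx":0,"dy":-0.6,"dz":0,"ax":0,"ay":0,"az":0}]'; python3 -c 'from h import *;tool()'; python3 -m jog '[{"dx":0,"dy":-0.2,"dz":0,"ax":0,"ay":0,"az":0},{"dx":0,"dy":-0.4,"dz":0,"ax":0,"ay":0,"az":0}]'; python3 -c '
from h import *;tool()
a=viewer.snapshot("scene")[190:310,200:400,::-1];b=viewer.snapshot("side")[190:310,240:440,::-1]
cv2.imwrite("pics/s3.png",cv2.resize(np.hstack([a,b]),None,fx=2,fy=2,interpolation=cv2.INTER_CUBIC))'
```

```text
t: 3.12
position: [0.529, 0.2729, 0.0285]
tcp_rot: [-0.26, 3.13, 0.011]
ft_force: [-3.2, 16.7, -1.2]
width: 0.003
gripper_force: 8.2
t 3.125 bed xy mm [-23.8 113. ] z 28.5 F bed [-0.3 17. ] -1.2
t: 3.38
position: [0.5291, 0.2727, 0.0286]
tcp_rot: [-0.257, 3.13, 0.021]
ft_force: [-4.2, 24.8, -2.1]
width: -0.003
gripper_force: 12.6
t 3.375 bed xy mm [-23.8 112.8] z 28.6 F bed [ 0.  25.2] -2.1
```

View pics/s3.png

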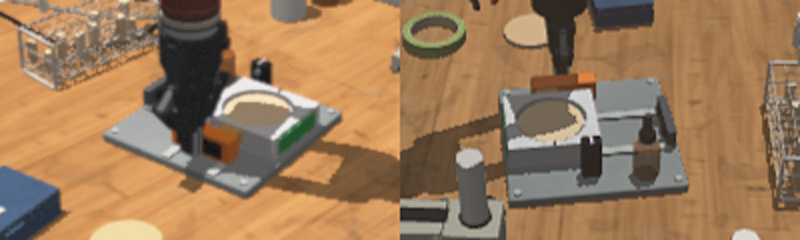

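The block has moved in and now meets a hard stop at 25 N. I'll retreat, rise and measure the block.

```bash
python3 -m jog '[{"dx":0,"dy":1.5,"dz":0,"ax":0,"ay":0,"az":0},{"dx":0,"dy":4,"dz":0,"ax":0,"ay":0,"az":0},{"dx":0,"dy":4,"dz":-6,"ax":0,"ay":0,"az":0},{"dx":4,"dy":4,"dz":-10,"ax":0,"ay":0,"az":0},{"dx":10,"dy":2.5,"dz":-10,"ax":0,"ay":0,"az":0},{"dx":13.5,"dy":-1,"dz":-10,"ax":0,"ay":0,"az":0},{"dx":13.5,"dy":-6,"dz":-10,"ax":0,"ay":0,"az":0},{"dx":13.5,"dy":-11,"dz":-10,"ax":0,"ay":0,"az":0},{"dx":13.5,"dy":-11,"dz":-10,"ax":0,"ay":0,"az":0}]'
python3 - <<'E'
from h import *
to(-.160,0,.031)
cv2.imwrite("pics/s4.png",cv2.resize(viewer.snapshot("side")[215:295,280:390,::-1],None,fx=7,fy=7,interpolation=cv2.INTER_CUBIC))
E
```

```text
t: 4.6
position: [0.4155, 0.1314, 0.1282]
tcp_rot: [0.256, -3.131, 0.003]
ft_force: [0.2, 0.2, -0.8]
width: -0.002
gripper_force: 0.0
t 4.6 bed xy mm [-159.2   -7.6] z 128.2 F bed [0.2 0.2] -0.8
world [0.4135 0.1388 0.031 ] shift cm [0.07 0.78 9.72]
turn [-4.0000e-02  1.9000e-01  1.7979e+02]
turn [-0.12 -0.02 -0.21]
```

View pics/s4.png

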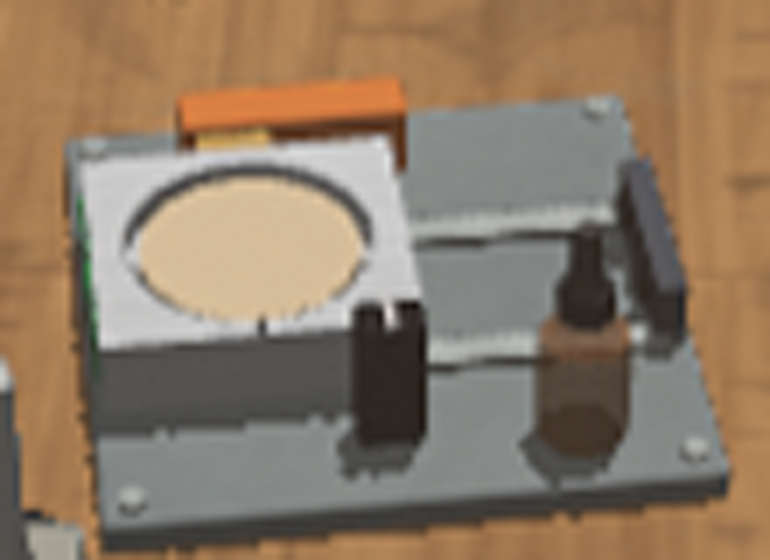

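The block's outer edge moved about 30 crop pixels (from (175,68) to (180,98)), which is about 20 mm, so it is home. Next I'll go down in front of the green pad.

```bash
python3 -m jog '[{"dx":0,"dy":0.8,"dz":5,"ax":0,"ay":0,"az":0},{"dx":0,"dy":0.8,"dz":8,"ax":0,"ay":0,"az":0},{"dx":0,"dy":0.8,"dz":9.7,"ax":0,"ay":0,"az":0},{"dx":0,"dy":0.8,"dz":9.7,"ax":0,"ay":0,"az":0},{"dx":0,"dy":0.8,"dz":9.7,"ax":0,"ay":0,"az":0}]'; python3 -c 'from h import *;tool()'
python3 -m jog '[{"dx":-1,"dy":0,"dz":0,"ax":0,"ay":0,"az":0},{"dx":-2,"dy":0,"dz":0,"ax":0,"ay":0,"az":0},{"dx":-3,"dy":0,"dz":0,"ax":0,"ay":0,"az":0},{"dx":-4,"dy":0,"dz":0,"ax":0,"ay":0,"az":0},{"dx":-5,"dy":0,"dz":0,"ax":0,"ay":0,"az":0}]'; python3 -c 'from h import *;tool()'
```

```text
t: 5.28
position: [0.4146, 0.1431, 0.0319]
tcp_rot: [-0.265, 3.129, -0.0]
ft_force: [1.0, 0.3, -0.6]
width: -0.001
gripper_force: 0.0
t 5.275 bed xy mm [-158.3    4.1] z 31.9 F bed [1.  0.2] -0.6
t: 5.9
position: [0.4613, 0.1506, 0.0307]
tcp_rot: [0.263, -3.124, 0.001]
ft_force: [-7.1, -0.7, 4.4]
width: 0.0
gripper_force: 3.2
t 5.9 bed xy mm [-110.9    3.7] z 30.7 F bed [-7.1  0.5] 4.4
```

Contact is good at about −7 N. I'll push on.

```bash
python3 -m jog '[{"dx":-1,"dy":0,"dz":0,"ax":0,"ay":0,"az":0},{"dx":-2,"dy":0,"dz":0,"ax":0,"ay":0,"az":0},{"dx":-3,"dy":0,"dz":0,"ax":0,"ay":0,"az":0},{"dx":-4,"dy":0,"dz":0,"ax":0,"ay":0,"az":0},{"dx":-5,"dy":0,"dz":0,"ax":0,"ay":0,"az":0},{"dx":-6,"dy":0,"dz":0,"ax":0,"ay":0,"az":0},{"dx":-6.7,"dy":0,"dz":0,"ax":0,"ay":0,"az":0},{"dx":-6.9,"dy":0,"dz":0,"ax":0,"ay":0,"az":0}]'; python3 -c 'from h import *;tool()'
```

```text
t: 6.9
position: [0.5277, 0.1622, 0.0296]
tcp_rot: [0.263, -3.121, 0.0]
ft_force: [-6.6, -0.4, 2.8]
width: 0.004
gripper_force: 3.5
t 6.9 bed xy mm [-43.6   4.1] z 29.6 F bed [-6.6  0.8] 2.8
```

```bash
python3 -m jog '[{"dx":-0.4,"dy":0,"dz":0,"ax":0,"ay":0,"az":0},{"dx":-0.8,"dy":0,"dz":0,"ax":0,"ay":0,"az":0},{"dx":-1,"dy":0,"dz":0,"ax":0,"ay":0,"az":0}]'; python3 -c 'from h import *;tool()'
```

```text
t: 7.28
position: [0.5351, 0.1635, 0.0295]
tcp_rot: [0.263, -3.115, 0.001]
ft_force: [-14.4, -1.3, 11.3]
width: -0.001
gripper_force: 7.5
t 7.275 bed xy mm [-36.    4.1] z 29.5 F bed [-14.5   1.2] 11.3
```

```bash
python3 -m jog '[{"dx":-0.3,"dy":0,"dz":0,"ax":0,"ay":0,"az":0},{"dx":-0.3,"dy":0,"dz":0,"ax":0,"ay":0,"az":0}]'; python3 -c 'from h import *;tool()'
```

```text
t: 7.52
position: [0.535, 0.1634, 0.0295]
tcp_rot: [0.263, -3.108, 0.003]
ft_force: [-19.2, -2.7, 15.0]
width: 0.003
gripper_force: 9.9
t 7.525 bed xy mm [-36.1   4.1] z 29.5 F bed [-19.4   0.5] 15.0
```

It is hard on the end stop: the force rises with no motion. I'll draw straight back, then up.

```bash
python3 -m jog '[{"dx":1,"dy":0,"dz":0,"ax":0,"ay":0,"az":0},{"dx":3,"dy":0,"dz":0,"ax":0,"ay":0,"az":0},{"dx":6,"dy":0,"dz":0,"ax":0,"ay":0,"az":0},{"dx":10,"dy":0,"dz":0,"ax":0,"ay":0,"az":0},{"dx":12,"dy":0,"dz":0,"ax":0,"ay":0,"az":0},{"dx":12,"dy":0,"dz":-5,"ax":0,"ay":0,"az":0},{"dx":12,"dy":0,"dz":-11,"ax":0,"ay":0,"az":0},{"dx":12,"dy":0,"dz":-12,"ax":0,"ay":0,"az":0},{"dx":12,"dy":0,"dz":-12,"ax":0,"ay":0,"az":0},{"dx":12,"dy":0,"dz":-12,"ax":0,"ay":0,"az":0}]'; python3 -m jog '[{"dx":0,"dy":0,"dz":0,"ax":0,"ay":0,"az":0},{"dx":0,"dy":0,"dz":0,"ax":0,"ay":0,"az":0},{"dx":0,"dy":0,"dz":0,"ax":0,"ay":0,"az":0},{"dx":0,"dy":0,"dz":0,"ax":0,"ay":0,"az":0},{"dx":0,"dy":0,"dz":0,"ax":0,"ay":0,"az":0},{"dx":0,"dy":0,"dz":0,"ax":0,"ay":0,"az":0},{"dx":0,"dy":0,"dz":0,"ax":0,"ay":0,"az":0},{"dx":0,"dy":0,"dz":0,"ax":0,"ay":0,"az":0}]' >/dev/null
python3 - <<'E'
from h import *
tool()
cv2.imwrite("pics/s5.png",cv2.resize(viewer.snapshot("side")[215:295,280:390,::-1],None,fx=7,fy=7,interpolation=cv2.INTER_CUBIC))
E
```

```text
t: 8.78
position: [0.4244, 0.1442, 0.1493]
tcp_rot: [0.263, -3.127, 0.001]
ft_force: [0.5, -0.3, -0.4]
width: -0.002
gripper_force: 0.0
t 9.775 bed xy mm [-146.9    3.6] z 151.3 F bed [1.3 0.4] 0.4
```

View pics/s5.png

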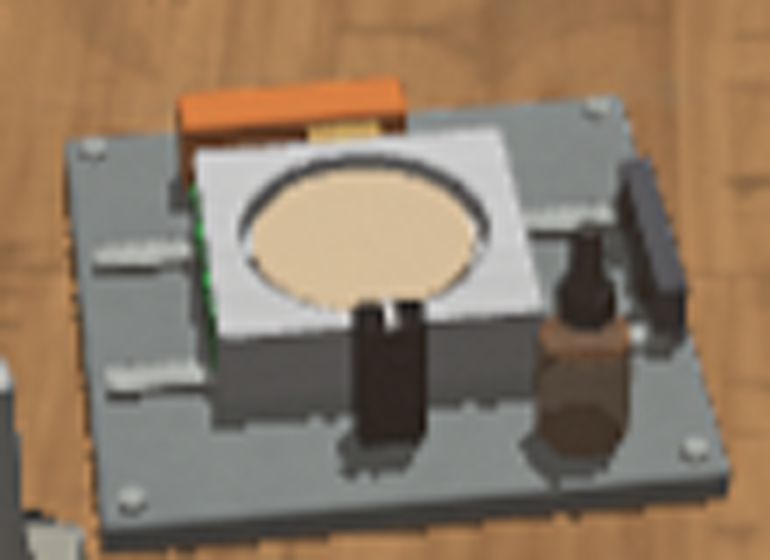

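The carrier front corner moved from (80,165) to (195,152). That is about 45 mm, so it is latched at 0.044, with the block home and the dish in its well.

```bash
python3 -c 'from station import ticket;print(ticket.hand_in())'
```

```text
the job is handed in; nothing more can be done
None
```

I pushed the stop block home, pushed the carrier to its end stop and let it go; the last picture shows it resting about 45 mm in (latch 44 mm), with the dish in its well, and I handed the job in, but no verdict came back.

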